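# Draw out a delicate strainer basket and hang it on a swinging drop hook

## Robot

A 6-joint arm with a two-finger parallel gripper is mounted at the origin on the work surface. World frame = base frame: x ahead of the robot, y to its left, z up, the work surface at z = 0. Lengths are in m, angles in rad, forces in N, time in s.
With the tool pointing down it reaches from about 0.325 to 0.9 m from the base axis. Payload 6.1 kg.
Tool frame: the origin (TCP) lies where the fingers leave the gripper's body, on its centre line; the fingertips stand 73 mm ahead of it and the grasp point (between the pads) lies 54 mm ahead of it (finger_overhang is the distance from the TCP to the fingertips, in m); z points along the fingers, y is the line along which they close (so a half turn about z gives the same grasp; the last joint's range is limited). The gripper opens to 85 mm and grips with 20 to 120 N. Pads are 22 mm wide; open, the fingers measure 114 mm over their backs; the gripper's body (76 mm by 85 mm) begins 54 mm behind the grasp point. The pads swing forward as they close: fully open they stand 13 mm farther back than shut.
Start: joints at [-1.291, 0.22, 1.526, -0, 1.395, -0.126], TCP at [0.247, -0.574, 0.304] pointing down, gripper open.
Joint ranges: [-2.98, 2.98], [-0.91, 2.08], [0.09, 2.57], [-1.24, 4.39], [0.2, 2.65], [-2.68, 2.68]. Speed limits (rad/s): [2.57, 2.57, 3.01, 3.14, 3.14, 3.14].

## Interface

Orientations are given as a rotation vector (axis times angle).
In Python, from bench import * gives the robot as it stands.
- The arm moves only by the shell command python3 -m jog 'ROWS' [FORCE]. ROWS is JSON, one flat list of numbers, 7 for each row, row after row: the shift along the tool's x, y, z in cm, then the turn, a rotation vector about the tool's x, y, z in rad, then the finger opening in cm, from 0 to 8.54. In form: [dx, dy, dz, rx, ry, rz, claw, dx, dy, dz, rx, ry, rz, claw, ...]. A call has 1 to 8 rows; each row shifts and turns the commanded pose from where the row before left it, along the tool's axes as they then stand; what a row does not reach is not made up. A row lasts 1/8 s, in which the tool goes at most 62.5 mm and 10.7 degrees, less where a joint would pass 70% of its speed; a pose out of reach is approached as far as the arm can. A call is refused whole if a number of a shift passes 6.25 or a number of a turn 0.188, either way. A call with a gripper value outside its range is refused whole. The fingers move at their own pace and stop on an object; FORCE is the grip in N (left out, the last holds). Time passes only in rows, so rows that do not move let the fingers close. It gives the time, the measured TCP pose, the force, the opening and the grip force at its end, in the units of the state.
- get_obs(): the state, without advancing time (a new reading comes with each control period).
- snapshot(name): name is "scene" or "top" or "wrist"; returns the picture (384x512x3 uint8, red, green, blue); there is no depth.
- camera_params(name): a dict with "vertical_fov" (degrees; the focal length in pixels is half the picture's height over the tangent of half this angle, whatever the lens; pixels are square), "cx", "cy" (the principal point, pixels), "dist" ([k1, k2, p1, p2, k3] as OpenCV has them; the pictures are not rectified), "origin" and "orientation" of the camera in the world. Camera axes: x right, y down, z forward; pixel columns grow to the right and rows downward; lengths in m; the calibration is good to about 2 mm. A picture is of the moment at which its call begins: read the wrist's pose just before it. camera_params takes no time and is no camera call; for the wrist camera it gives the pose at the moment of the call.
- sign_off(): hands the job in; it is judged then, once.
The state is a dict: "time_s": time; "q": joint angles; "qd": joint speeds; "tau": joint torques, N m; "tcp_pos": TCP position; "tcp_rot": TCP orientation; "force": force on the tool from outside, world axes, zero at the start; "torque": the same for the moment, N m; "width": finger opening in m; "grip_force": force on a finger pad.
Only numpy, scipy, OpenCV 4.12 (cv2) and the standard library are available. Lean on these libraries where they do the work, as an engineer would, in place of code of your own. Each camera call takes 0.05 s, during which the arm holds its last target. There are 200 camera calls.

## Task

Pull the brass strainer basket by its end lug until it stands wholly clear of the low shelf and let go of it, then still the swinging drop hook with a light touch. Then take the basket by the grip on top of its handle and hang it by the handle bar in the bottom of the hook, so that it hangs level and almost still. The basket is thin brass: hold it with a light grip, never bang it down, drop it or tip it over, do not strike the hook, and leave the other things where they are.

Things in the scene. Friction and masses are not known exactly. Their poses are not given: they have to be found in the camera images.
- basket_lug (a point): Centre of the basket's end lug, 86 mm from the basket's middle, 28 mm above its underside: an upright brass plate at the middle of its -x end, 60 to 106 mm from the basket's middle, 8 mm thick (y), 36 mm high. Axes are the basket's: x from the lug towards the basket, y across, z up. It starts towards the robot, projecting from the shelf.
- basket_grip (a point): Centre of the flat steel grip on top of the basket's handle, in the middle of the basket, 138 mm above its underside: an upright plate 24 mm wide (y), 12 mm thick (x), 46 mm high (110 to 156 mm above the underside). Axes as the basket's. It starts under the shelf board, out of reach from above.
- basket_bar (a point): Underside of the handle's cross bar at its middle, 104 mm above the basket's underside, 34 mm below the grip's centre. Round steel rod, 8 mm thick, 61 mm long along the basket's y, carried by uprights at the basket's long sides; the opening under it is 59 mm high, 61 mm wide. This bar is to lie in the hook.
- basket: Brass strainer basket, open box 120 mm long (x), 76 wide (y), 45 high, thin walls, about 0.28 kg, with lug and handle; slides easily on the bench. Origin: centre of its underside. It is spoilt by a squeeze of over 80 N (both fingers' forces added: about half as much grip per finger), or a knock of over 40 N on bench, shelf or hook.
- shelf: Fixed low grey shelf, open to its -x. Origin on the bench near the basket's start. Board 200 mm wide (y), underside 172 mm up, top 184 (goods on it, 50 high); its front edge is at x = -20 mm, side panels at y = +-97 from x = 0 to 60. The basket is clear when its middle is 80 mm or more in front (-x) of the origin; 110 leaves room for a hand.
- hook_stand: Fixed stand of the drop hook: dark post (150 mm behind the seat, 335 mm high) on a foot plate. Origin on the bench below the resting hook's seat; x points from the hook's open end back to the post, z up. The hook or stand must not be struck with over 25 N.
- hook_seat (a point): Low point of the hook, top of the rod, where the bar is to lie; 165 mm above the bench at rest. 8 mm round steel, 0.12 kg: from the pivot (90 mm behind the seat in the stand's x, 310 mm up) the shank hangs 130 mm, the arm runs 90 mm forward (stand's -x), falling 19, to the seat, then 25 more, rising 18, to the open end (top 183 mm up). At rest the arm lies along the stand's x at y = 0.
- hook (a joint): Sideways swing of the hook about its pivot, which lies along the stand's x, rad; 0 = straight down; positive moves the seat to the stand's +y (145 mm x angle). From the start it swings freely, 0.2 to 0.32 rad each way, period about 0.7 s, hardly damped, until something touches it; it cannot move in any other direction.
- gauge: green enamel pressure gauge, 76 mm across, 37 mm high, lying face up; bystander
- elbow: copper elbow fitting, legs 57 mm, 32 mm high, lying flat; bystander
- meter: brass water meter, 160 mm long, 79 mm high; bystander
- flange: dark steel flange ring, 96 mm across, 16 mm high; bystander
- valve: brass gate valve, 90 mm long, 74 mm high; bystander
- table: The scarred wooden bench; its top is at z = 0.
Not all that is in view belongs to the job. What is shaped like the basket but pink or purple is not meant.

How it is judged:
On the way, in this order (a step that is already met when the one before it is completed fails the run):
1. the basket stands upright on the bench, wholly clear of the shelf, and is let go (x of basket in the frame of shelf below -0.078 m and height (world z) of basket below 0.004 m and angle between basket's own z axis and vertical below 0.06 rad and linear speed of basket below 0.02 m/s and contact force between the fingers and basket below 0.05 N), for 0.2 s.
2. the hook hangs still (value of joint hook between -0.07 and 0.07 rad and velocity of joint hook between -0.25 and 0.25 rad/s), for 0.4 s.
3. the basket hangs by its bar in the hook (distance between basket_bar and hook_seat below 0.025 m and contact force between basket and hook_stand above 1 N), for 0.2 s.
At the end, for the whole second after the job is handed in: The basket hangs free by its bar in the bottom of the hook (bar within 25 mm of the seat), released, tilted less than 0.3 rad, almost still (under 0.08 m/s and 0.8 rad/s), the hook within 0.1 rad of straight down (distance between basket_bar and hook_seat below 0.025 m and angle between basket's own z axis and vertical below 0.3 rad and linear speed of basket below 0.08 m/s and angular speed of basket below 0.8 rad/s and height (world z) of basket above 0.04 m and contact force between the fingers and basket below 0.05 N and value of joint hook between -0.1 and 0.1 rad); the robot touches nothing.
It fails at once if the fingers press on the basket with more than 80 N in all (contact force between the fingers and basket above 80 N).
It fails at once if the basket is knocked against bench, shelf or hook with more than 40 N (contact force between basket and table above 40 N or contact force between basket and shelf above 40 N or contact force between basket and hook_stand above 40 N).
It fails at once if the hook or its stand is struck with more than 25 N (contact force between any of the fingers, the arm and hook_stand above 25 N).
It fails at once if the basket is tipped more than 0.7 rad (angle between basket's own z axis and vertical above 0.7 rad).
It fails at once if another thing is moved more than 25 mm (distance of any of gauge, elbow, meter, flange, valve from where it was at the start of the episode above 0.025 m).
It also fails if it takes over 72 s, if anything falls off the work surface, if the arm or the gripper's body presses on something with over 40 N, if the wrist force passes 120 N, or if a joint passes its speed limit or range.

## Working session

There is one attempt and no reset: what is moved stays moved. The work goes in short steps, Python scripts to look and compute and a shell command to move; the robot and the scene stay as the last step left them, time stands still between calls to the robot, and variables do not carry over. Pictures are saved under pics/ and viewed, at most 10 in all, crops included, and the job is handed in when it is done.

```bash
mkdir -p pics
cat > h.py <<'E'
from bench import *
import numpy as np, cv2
from scipy.spatial.transform import Rotation as R
def snap(name,fn=None):
    cp=camera_params(name); im=snapshot(name)
    if fn: cv2.imwrite('pics/'+fn+'.png',im[:,:,::-1]); np.save('pics/'+fn+'.npy',im)
    return cp,im
def rot(o):
    o=np.array(o,float)
    return o if o.shape==(3,3) else (R.from_rotvec(o).as_matrix() if o.size==3 else R.from_quat(o).as_matrix())
def K(cp):
    f=192/np.tan(np.radians(cp['vertical_fov'])/2)
    return np.array([[f,0,cp['cx']],[0,f,cp['cy']],[0,0,1]])
def ray(cp,px):
    p=cv2.undistortPoints(np.array(px,float).reshape(-1,1,2),K(cp),np.array(cp['dist'],float)).reshape(-1,2)
    d=np.c_[p,np.ones(len(p))]@rot(cp['orientation']).T
    return np.array(cp['origin']),d
def plane(cp,px,z):
    o,d=ray(cp,px); return o+d*((z-o[2])/d[:,2])[:,None]
def proj(cp,P):
    Rm=rot(cp['orientation']); c=(np.array(P,float).reshape(-1,3)-np.array(cp['origin']))@Rm
    r,_=cv2.projectPoints(c,np.zeros(3),np.zeros(3),K(cp),np.array(cp['dist'],float)); return r.reshape(-1,2)
E
python3 - <<'E'
from h import *
a=[snap(n,n+'0') for n in('scene','top')]
for c,_ in a: print(c)
print(get_obs())
E
```

```text
{'vertical_fov': 45.25462356570519, 'cx': 248.0618475466694, 'cy': 193.5509617408965, 'dist': array([-0.04343586,  0.        ,  0.        ,  0.        ,  0.        ]), 'origin': array([1.34350605, 0.72445911, 0.98863878]), 'orientation': array([-1.02758451, -2.30002467,  1.15574175])}
{'vertical_fov': 45.17510851813261, 'cx': 257.11235995975125, 'cy': 187.03098787796918, 'dist': array([-0.02878603,  0.        ,  0.        ,  0.        ,  0.        ]), 'origin': array([2.61786221e-01, 8.16806017e-04, 1.50054606e+00]), 'orientation': array([-2.07599236,  2.15115825, -0.22011997])}
{'time_s': 0.1, 'q': array([-1.29113859e+00,  2.21169442e-01,  1.52749477e+00,  1.34221646e-05,
        1.39473138e+00, -1.26098359e-01]), 'qd': array([ 0.0003373 , -0.00077993, -0.00105314, -0.00077634,  0.00048683,
        0.00071881]), 'tau': array([ 7.42192611e-06, -4.98246646e+01, -3.90547121e+01, -2.84437237e-04,
        5.72792938e-03, -6.65308065e-06]), 'tcp_pos': array([ 0.24657853, -0.5738412 ,  0.30289582]), 'tcp_rot': array([-3.07539990e+00, -6.32630891e-01,  1.96424663e-04]), 'force': array([-0.85751993, -1.00991616, -0.4920696 ]), 'torque': array([ 0.00863198, -0.01029872, -0.04027387]), 'grip_force': 0.0, 'width': 0.08541495250499158}
```

View pics/scene0.png

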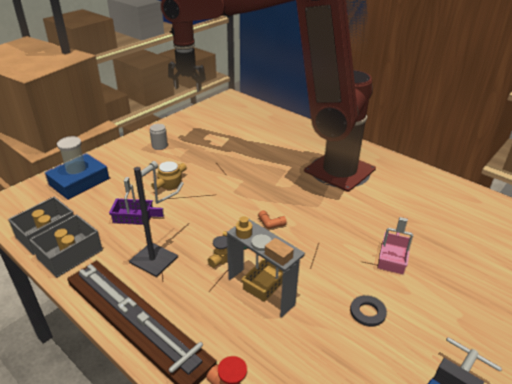

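View pics/top0.png

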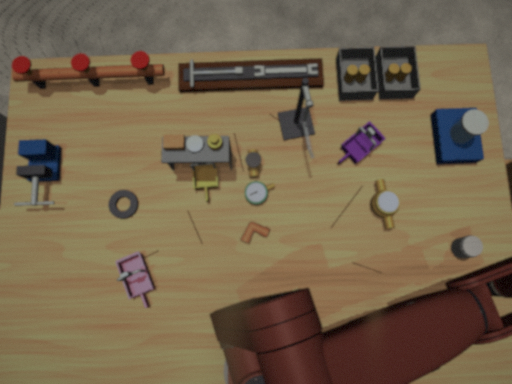

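The scene view shows the shelf at (265,260) with the brass basket under it, the hook stand at (150,215), and the purple decoy near the hook. In the top view the lug is at (208,196), the shelf at (195,150), the stand post/hook at (300,115)-(310,155), and the gauge at (256,193).

Run:
```python
from h import *
im=np.load('pics/top0.npy'); a=im[75:225,150:400]
cv2.imwrite('pics/c1.png',cv2.resize(a,None,fx=3.2,fy=3.2,interpolation=cv2.INTER_CUBIC)[:,:,::-1])
im=np.load('pics/scene0.npy'); a=im[150:310,105:315]
cv2.imwrite('pics/c2.png',cv2.resize(a,None,fx=3.6,fy=3.6,interpolation=cv2.INTER_CUBIC)[:,:,::-1])
```

```text
(no output)
```

View pics/c1.png

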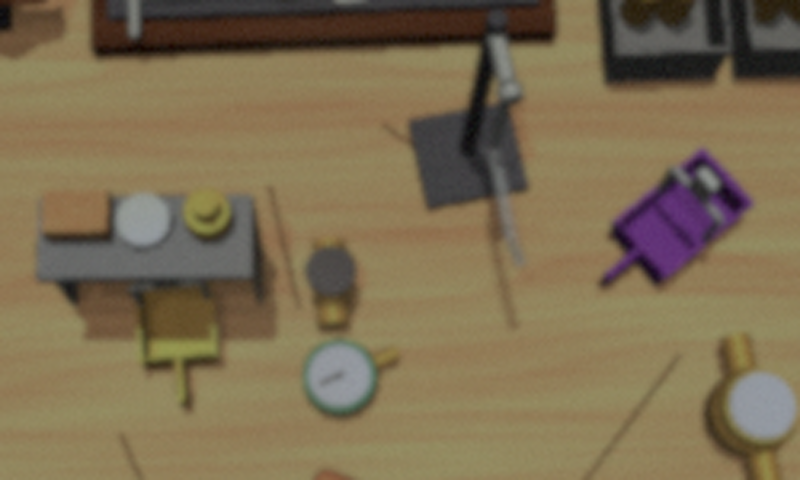

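View pics/c2.png

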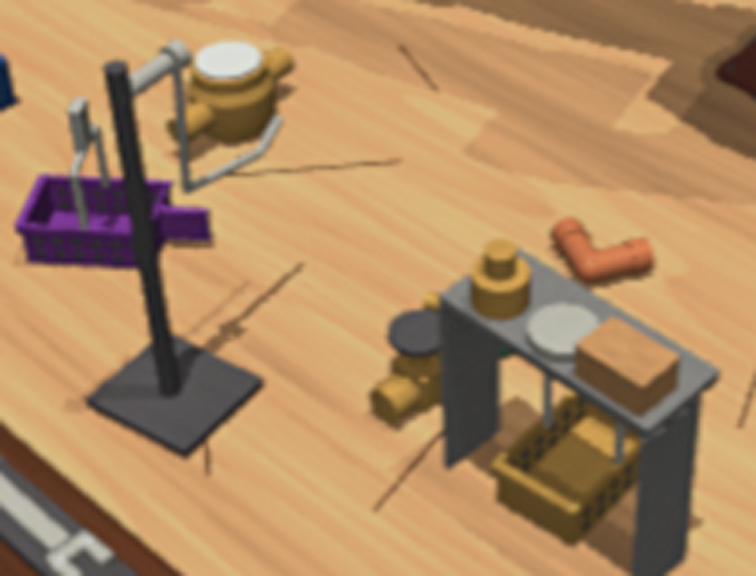

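Crop c1 shows lug tip (184,402), basket front rim corners (143,361),(218,358), the shelf front edge (37,278)-(258,277), the foot plate (410,122),(512,100),(527,188),(428,208), the post top (495,20), the pivot end at (513,95) and the hook tip at (519,262). Crop c2 confirms the basket is upright under the board.

Run:
```python
from h import *
cp=camera_params('top'); c=lambda l:np.array(l)/3.2+[150,75]-0.35
p=lambda n,l,z:print(n,plane(cp,c(l),z).round(4).tolist())
p('lug tip',[[184,402],[181,364]],.046)
p('rim',[[143,361],[218,358]],.045)
p('board',[[37,278],[258,277]],.184)
p('foot',[[410,122],[512,100],[527,188],[428,208]],.006)
p('posttop',[[495,20]],.335)
p('pivot tip',[[513,95]],.31)
p('gauge',[[340,375]],.037);p('valve',[[330,275]],.06);p('purple grip',[[709,180]],.14);p('purple lug',[[605,280]],.04)
# hook frames over time
ims=[];
for i in range(14):
    t=get_obs()['time_s']; cp,im=snap('top'); ims.append(im); print(round(t,3),end=' ')
np.save('pics/hk.npy',np.array(ims))
m=np.median(ims,0).astype(np.uint8)
rows=[]
for im in ims: rows.append(im[115:170,285:335])
g=np.vstack([np.hstack(rows[:7]),np.hstack(rows[7:])])
cv2.imwrite('pics/hk.png',cv2.resize(g,None,fx=2.2,fy=2.2,interpolation=cv2.INTER_CUBIC)[:,:,::-1])
```

```text
lug tip [[0.5276, 0.1541, 0.046], [0.5665, 0.1566, 0.046]]
rim [[0.5711, 0.1949, 0.045], [0.5715, 0.1193, 0.045]]
board [[0.6234, 0.2737, 0.184], [0.6169, 0.0698, 0.184]]
foot [[0.8306, -0.0875, 0.006], [0.8517, -0.1981, 0.006], [0.7523, -0.2081, 0.006], [0.7338, -0.1022, 0.006]]
posttop [[0.7944, -0.1442, 0.335]]
pivot tip [[0.7363, -0.1588, 0.31]]
gauge [[0.5513, -0.0029, 0.037]]
valve [[0.6498, 0.0037, 0.06]]
purple grip [[0.7103, -0.366, 0.14]]
purple lug [[0.6399, -0.2771, 0.04]]
0.1 0.15 0.2 0.25 0.3 0.35 0.4 0.45 0.5 0.55 0.6 0.65 0.7 0.75
```

View pics/hk.png

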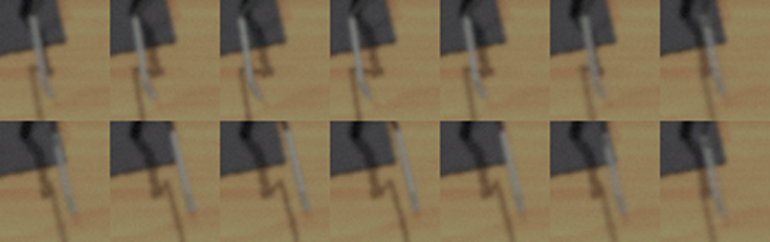

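```bash
cat >> h.py <<'E'
def togo(pos,yaw=None):
    """shift (cm) in tool axes after turning tool z by rz so tool x lies at world yaw"""
    o=get_obs(); Rm=rot(o['tcp_rot']); cur=np.arctan2(Rm[1,0],Rm[0,0])
    rz=0 if yaw is None else -(yaw-cur)
    R2=Rm@R.from_rotvec([0,0,rz]).as_matrix()
    print('tcp',o['tcp_pos'].round(4),'yaw',round(cur,4),'tilt',Rm[:,2].round(3),'rz',round(rz,4),'shift cm',(R2.T@(np.array(pos)-o['tcp_pos'])*100).round(2),'t',o['time_s'],'F',o['force'].round(1),'grip',round(o['grip_force'],1),'w',round(o['width'],4))
E
python3 - <<'E'
from h import *
cp=camera_params('top')
a=plane(cp,[[302,159.5],[323.6,154.5]],.188);print(a)
post=np.array([.794,-.144]); t=a.mean(0)[:2]; d=post-t; L=np.linalg.norm(d); print(L,np.degrees(np.arctan2(d[1],d[0])), t+d/L*.025, 'lat', abs(np.cross(a[1,:2]-a[0,:2],d/L)))
E
python3 -m jog '[0,0,0,0,0,0.135,8.5, 0,0,0,0,0,0.135,8.5, 0,0,0,0,0,0.135,8.5, 1.85,-4.55,0,0,0,0,8.5, 1.85,-4.55,0,0,0,0,8.5, 1.85,-4.55,0,0,0,0,8.5, 1.85,-4.55,0,0,0,0,8.5, 1.85,-4.55,0,0,0,0,8.5]' 20
python3 -m jog '[1.85,-4.55,0,0,0,0,8.5, 1.85,-4.55,0,0,0,0,8.5, 1.85,-4.55,0,0,0,0,8.5, 1.85,-4.55,0,0,0,0,8.5, 1.85,-4.55,0,0,0,0,8.5,1.85,-4.55,0,0,0,0,8.5,1.85,-4.55,0,0,0,0,8.5,1.85,-4.55,0,0,0,0,8.5]' 20
python3 -m jog '[1.85,-4.55,0,0,0,0,8.5, 1.85,-4.55,0,0,0,0,8.5, 1.85,-4.55,0,0,0,0,8.5,0,0,0,0,0,0,8.5,0,0,0,0,0,0,8.5]' 20
python3 - <<'E'
from h import *
togo([.543,.155,.13],0.02)
cp,im=snap('wrist','w1'); print(cp); print(proj(cp,[[.545,.155,.046],[.525,.155,.046],[.571,.195,.045],[.571,.119,.045]]))
E
```

```text
[[ 0.61348948 -0.14144419  0.188     ]
 [ 0.62647102 -0.20600248  0.188     ]]
0.17653993797878093 9.692832449705751 [ 0.64462336 -0.16951418] lat 0.06582233791297563
time_s: 1.8
tcp_pos: [0.3394, -0.3452, 0.3041]
tcp_rot: [3.141, 0.001, 0.001]
force: [1.5, 0.1, 0.8]
width: 0.0848
grip_force: 0.0
time_s: 2.8
tcp_pos: [0.4872, 0.0191, 0.3043]
tcp_rot: [3.141, 0.001, 0.002]
force: [0.2, 0.1, 0.4]
width: 0.0853
grip_force: 0.0
time_s: 3.42
tcp_pos: [0.5419, 0.1539, 0.3037]
tcp_rot: [3.141, 0.002, -0.001]
force: [0.5, -1.1, 0.8]
width: 0.0849
grip_force: 0.0
tcp [0.5419 0.1539 0.3037] yaw 0.0014 tilt [-0.001 -0.001 -1.   ] rz -0.0186 shift cm [ 0.13 -0.12 17.37] t 3.425 F [ 0.5 -1.1  0.8] grip 0.0 w 0.0849
{'vertical_fov': 69.38288221567709, 'cx': 253.26001502053995, 'cy': 193.8475654968426, 'dist': array([0.01512466, 0.        , 0.        , 0.        , 0.        ]), 'origin': array([0.6199158 , 0.15303938, 0.37509066]), 'orientation': array([ 2.05618795, -2.05280317, -0.3191277 ])}
[[251.3888767  170.163743  ]
 [251.39423719 186.02275977]
 [217.67024352 148.46398491]
 [281.71994449 148.57415666]]<stdin>:4: DeprecationWarning: Arrays of 2-dimensional vectors are deprecated. Use arrays of 3-dimensional vectors instead. (deprecated in NumPy 2.0)
```

View pics/w1.png

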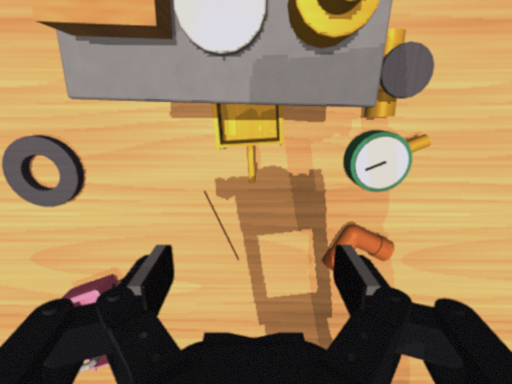

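The wrist view shows basket rim corners at (217,147),(283,143) and the lug tip at (252,181). That puts the basket yaw near +0.06 and the lug centre near (0.550, 0.156).

```bash
python3 -m jog '[0.4,-0.15,0,0,0,-0.06,8.5, 0,0,5,0,0,0,8.5, 0,0,5,0,0,0,8.5, 0,0,5,0,0,0,6, 0,0,4,0,0,0,5, 0,0,2,0,0,0,4,0,0,0.9,0,0,0,3,0,0,0,0,0,0,2.5]' 20
python3 - <<'E'
from h import *
togo([.546,.1555,.084],0.06)
E
python3 -m jog '[0,0,0,0,0,0,1.5,0,0,0,0,0,0,1,0,0,0,0,0,0,0.7,0,0,0,0,0,0,0.5,0,0,0,0,0,0,0.5]' 20
```

```text
time_s: 4.47
tcp_pos: [0.5467, 0.1552, 0.0857]
tcp_rot: [-3.14, -0.095, -0.002]
force: [0.6, 0.2, -0.5]
width: 0.0248
grip_force: 0.0
tcp [0.5467 0.1552 0.0857] yaw 0.0603 tilt [ 0.001  0.    -1.   ] rz 0.0003 shift cm [-0.07 -0.03  0.17] t 4.475 F [ 0.6  0.2 -0.5] grip 0.0 w 0.0248
time_s: 5.1
tcp_pos: [0.547, 0.1558, 0.0862]
tcp_rot: [-3.14, -0.096, -0.003]
force: [-1.4, 0.8, 5.9]
width: 0.0077
grip_force: 20.3
```

```bash
python3 -m jog '[-0.5,0,0,0,0,0,0.5,-1.2,0,0,0,0,0,0.5,-1.7,0,0,0,0,0,0.5,-1.9,0,0,0,0,0,0.5,-1.9,0,0,0,0,0,0.5,-1.9,0,0,0,0,0,0.5,-1.6,0,0,0,0,0,0.5,-0.9,0,0,0,0,0,0.5]' 20
python3 -m jog '[0,0,0,0,0,0,0.5,0,0,0,0,0,0,1.5,0,0,0,0,0,0,2.5,0,0,0,0,0,0,4,0,0,-3,0,0,0,5,0,0,-6,0,0,0,6,0,0,-6,0,0,0,7,0,0,-6,0,0,0,8]' 20
python3 - <<'E'
from h import *
togo([.546,.1555,.084],0.06)
snap('wrist','w2');
cp=snap('top','top2')[0]; print(proj(cp,[.525,.15,.138]))
im=np.load('pics/w2.npy'); cp=camera_params('wrist')
print(cp['origin'],proj(cp,[[.434+.09,.15,.156],[.434+.026,.19,.045],[.434+.026,.11,.045]]))
a=np.load('pics/top2.npy')[130:230,150:300]
E
```

```text
time_s: 6.1
tcp_pos: [0.4305, 0.1486, 0.0859]
tcp_rot: [-3.14, -0.096, -0.005]
force: [3.5, 0.6, 4.8]
width: 0.008
grip_force: 20.5
time_s: 7.1
tcp_pos: [0.4298, 0.1484, 0.2964]
tcp_rot: [3.14, 0.096, -0.001]
force: [0.2, -0.3, 0.1]
width: 0.08
grip_force: 0.0
tcp [0.4298 0.1484 0.2964] yaw 0.0608 tilt [-0.001 -0.    -1.   ] rz 0.0008 shift cm [ 1.166e+01 -2.000e-02  2.123e+01] t 7.1 F [ 0.2 -0.3  0.1] grip 0.0 w 0.08
[[205.22258623 195.67173296]]
[0.51039085 0.15263125 0.37493001] [[258.32478474  90.21702242]
 [219.6293565  151.57772984]
 [286.71711548 155.69749537]]
```

View pics/w2.png

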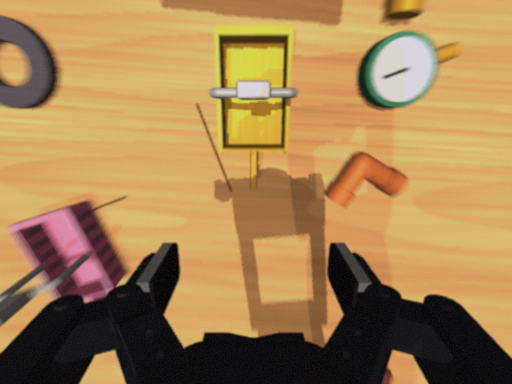

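The basket now stands clear in front of the shelf and upright. Its grip top is at (254,90) and the bar ends are at (213,92) and (295,93). Next I'll go to the hook's front.

```bash
python3 - <<'E'
from h import *
cp=camera_params('wrist')
print('grip',plane(cp,[[254,90]],.156),'bar',plane(cp,[[213,92.5],[295,93]],.110))
print('rim',plane(cp,[[218.5,150],[289,152.5],[214,28],[294,28]],.045),'lugtip',plane(cp,[[254,188]],.046))
togo([.497,-.195,.30],.17)
E
python3 -m jog '[0,0,0,0,0,-0.11,8.5,0.8,4.2,0,0,0,0,8.5,0.8,4.2,0,0,0,0,8.5,0.8,4.2,0,0,0,0,8.5,0.8,4.2,0,0,0,0,8.5,0,4.2,0,0,0,0,8.5,0,4.2,0,0,0,0,8.5,0,4.2,0,0,0,0,8.5]' 20
python3 - <<'E'
from h import *
togo([.497,-.195,.30],.17)
E
```

```text
grip [[0.52395483 0.15320103 0.156     ]] bar [[0.52244147 0.18988796 0.11      ]
 [0.52650993 0.11646027 0.11      ]]
rim [[0.46178547 0.19138356 0.045     ]
 [0.46396032 0.10766178 0.045     ]
 [0.5887273  0.19904563 0.045     ]
 [0.59381618 0.11545123 0.045     ]] lugtip [[0.41794548 0.14648815 0.046     ]]
tcp [0.4334 0.149  0.3024] yaw 0.0609 tilt [ 0.013  0.002 -1.   ] rz -0.1091 shift cm [ 0.44 34.98  0.25] t 7.2 F [ 0.3 -0.6  0.5] grip 0.0 w 0.0798
time_s: 8.2
tcp_pos: [0.5116, -0.1371, 0.2938]
tcp_rot: [-3.129, -0.268, 0.002]
force: [0.4, 0.4, -0.5]
width: 0.0854
grip_force: 0.0
tcp [ 0.5116 -0.1371  0.2938] yaw 0.1706 tilt [-0.001  0.001 -1.   ] rz 0.0006 shift cm [-2.42  5.46 -0.62] t 8.2 F [ 0.4  0.4 -0.5] grip 0.0 w 0.0854
```

```bash
python3 -m jog '[-1.2,2.7,0,0,0,0,8.5,-1.2,2.7,-0.6,0,0,0,8.5,0,0,0,0,0,0,8.5,0,0,0,0,0,0,8.5]' 20
python3 - <<'E'
from h import *
togo([.497,-.195,.30],.17)
ims=[];cps=[];ts=[]
for i in range(16):
    ts.append(get_obs()['time_s']);cp,im=snap('wrist');ims.append(im);cps.append(cp['origin'])
print(cps[0],cps[-1],cp['orientation']); np.save('pics/wk.npy',ims)
ims=np.array(ims).astype(int)
sd=ims.std(0).sum(2); print(sd.max())
g=np.vstack([np.hstack([x[:260,150:360] for x in (ims[0],ims[3],ims[6],sd[...,None]*np.ones(3)*1.5)])]).clip(0,255).astype(np.uint8)
cv2.imwrite('pics/wk.png',cv2.resize(g,(800,248*1),interpolation=cv2.INTER_AREA)[:,:,::-1])
E
```

```text
time_s: 8.7
tcp_pos: [0.4972, -0.1926, 0.3001]
tcp_rot: [-3.129, -0.267, 0.001]
force: [-0.1, 0.7, -0.1]
width: 0.0853
grip_force: 0.0
tcp [ 0.4972 -0.1926  0.3001] yaw 0.1705 tilt [-0.001  0.001 -1.   ] rz 0.0005 shift cm [-0.06  0.24  0.01] t 8.7 F [-0.1  0.7 -0.1] grip 0.0 w 0.0853
[ 0.57413655 -0.18041341  0.37150142] [ 0.57423151 -0.18089885  0.37241339] [ 2.21190345 -1.86267159 -0.28942173]
99.23413371975309
```

View pics/wk.png

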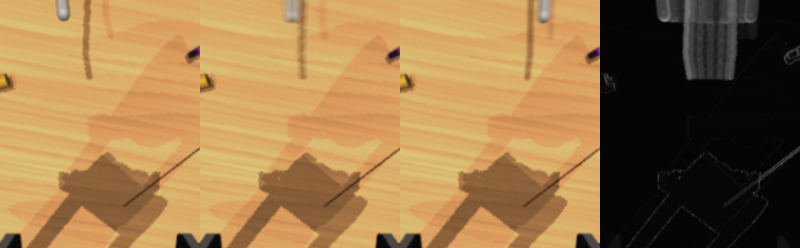

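The tip of the swinging hook shows at the top of the picture. Its outer extremes are near columns 211 and 316, row 19, and symmetric about about 263. I'll compute its lateral centre.

Run:
```python
from h import *
ims=np.load('pics/wk.npy').astype(int); cp=camera_params('wrist'); 
yaw=.1705; ax=np.array([np.cos(yaw),np.sin(yaw)]); lat=np.array([-ax[1],ax[0]])
res=[]
for im in ims:
    hs=cv2.cvtColor(im[:30].astype(np.uint8),cv2.COLOR_RGB2HSV)
    m=(hs[...,1]<50)&(hs[...,2]>110); m=m.astype(np.uint8)
    n,l,st,ce=cv2.connectedComponentsWithStats(m); i=1+st[1:,4].argmax()
    ys,xs=np.where(l==i); r=ys.max(); c=xs[ys==r-3].mean()if True else 0
    P=plane(cp,[[c,r]],.183)[0,:2]; d=P-np.array([.4972,-.1926]); res.append((c,r,d@ax,d@lat,*P))
print(np.array(res).round(3)); a=np.array(res)[:,3]; print(a.min(),a.max())
from scipy.optimize import curve_fit
t=np.arange(16)*.05
p,_=curve_fit(lambda t,c,A,w,f:c+A*np.sin(w*t+f),t,a,[a.mean(),.033,9,0]);print(p, np.std(a-p[0]-p[1]*np.sin(p[2]*t+p[3])))
```

```text
[[ 2.160e+02  1.900e+01  1.270e-01  2.100e-02  6.180e-01 -1.510e-01]
 [ 2.190e+02  2.000e+01  1.260e-01  1.900e-02  6.180e-01 -1.530e-01]
 [ 2.295e+02  2.000e+01  1.260e-01  1.300e-02  6.190e-01 -1.590e-01]
 [ 2.470e+02  2.000e+01  1.260e-01  2.000e-03  6.210e-01 -1.690e-01]
 [ 2.665e+02  2.100e+01  1.260e-01 -9.000e-03  6.230e-01 -1.810e-01]
 [ 2.850e+02  2.100e+01  1.260e-01 -2.000e-02  6.240e-01 -1.910e-01]
 [ 3.005e+02  2.100e+01  1.260e-01 -3.000e-02  6.260e-01 -2.010e-01]
 [ 3.080e+02  2.100e+01  1.250e-01 -3.400e-02  6.270e-01 -2.050e-01]
 [ 3.065e+02  2.100e+01  1.250e-01 -3.300e-02  6.270e-01 -2.040e-01]
 [ 2.965e+02  2.100e+01  1.260e-01 -2.700e-02  6.260e-01 -1.980e-01]
 [ 2.785e+02  2.100e+01  1.260e-01 -1.700e-02  6.240e-01 -1.880e-01]
 [ 2.600e+02  2.100e+01  1.260e-01 -6.000e-03  6.220e-01 -1.770e-01]
 [ 2.400e+02  2.100e+01  1.260e-01  6.000e-03  6.200e-01 -1.650e-01]
 [ 2.250e+02  2.100e+01  1.260e-01  1.500e-02  6.180e-01 -1.560e-01]
 [ 2.165e+02  2.000e+01  1.260e-01  2.000e-02  6.180e-01 -1.510e-01]
 [ 2.175e+02  2.000e+01  1.260e-01  2.000e-02  6.180e-01 -1.520e-01]]
-0.034089944142330665 0.020594711002893448
[-6.78356691e-03  2.74128425e-02  8.85095333e+00  1.47015191e+00] 0.00024641729185236505
```

```bash
python3 -c "
from h import *
print(get_obs()['q'])"
python3 -m jog '[0,0,0,0,0,-0.18,8.5]'
python3 -c "
from h import *
togo([.497,-.195,.30],.17);print(get_obs()['q'])"
```

```text
[-5.18271269e-01  3.53396112e-03  1.76783975e+00 -1.29105044e-06
  1.37019941e+00  8.81781866e-01]
time_s: 9.62
tcp_pos: [0.4974, -0.1932, 0.3009]
tcp_rot: [3.092, 0.554, -0.0]
force: [-0.7, 0.1, -0.1]
width: 0.0848
grip_force: 0.0
tcp [ 0.4974 -0.1932  0.3009] yaw 0.3546 tilt [-0. -0. -1.] rz 0.1846 shift cm [-0.07  0.17  0.09] t 9.625 F [-0.7  0.1 -0.1] grip 0.0 w 0.0848
[-5.18344328e-01  3.55964916e-03  1.76785253e+00 -1.93530624e-05
  1.37017571e+00  6.97893716e-01]
```

```bash
python3 -m jog '[0,0,0,0,0,-0.185,8.5,0,0,0,0,0,-0.185,8.5,0,0,0,0,0,-0.185,8.5,0,0,0,0,0,-0.185,8.5,0,0,0,0,0,-0.185,8.5,0,0,0,0,0,-0.185,8.5,0,0,0,0,0,-0.185,8.5,0,0,0,0,0,-0.185,8.5]'
python3 -m jog '[0,0,0,0,0,-0.185,8.5,0,0,0,0,0,-0.185,8.5,0,0,0,0,0,-0.185,8.5,0,0,0,0,0,-0.185,8.5,0,0,0,0,0,-0.185,8.5,0,0,0,0,0,-0.185,8.5,0,0,0,0,0,-0.185,8.5,0,0,0,0,0,-0.185,8.5]'
python3 -c "
from h import *
# seat est minus 10mm along axis
import numpy as np
s=np.array([.6472,-.1737]);ax=np.array([np.cos(.1685),np.sin(.1685)])
togo([*(s-.15*ax),.203],.1685-np.pi);togo([*(s-.01*ax),.203],.1685-np.pi)"
```

```text
time_s: 10.62
tcp_pos: [0.4974, -0.1932, 0.3009]
tcp_rot: [1.907, 2.496, 0.0]
force: [0.1, 0.6, 0.0]
width: 0.0849
grip_force: 0.0
time_s: 11.62
tcp_pos: [0.4974, -0.1932, 0.3009]
tcp_rot: [0.275, -3.129, -0.0]
force: [-0.7, 1.1, -1.0]
width: 0.0846
grip_force: 0.0
tcp [ 0.4974 -0.1932  0.3009] yaw -2.9664 tilt [-0. -0. -1.] rz 0.0067 shift cm [-0.1  -0.59  9.79] t 11.625 F [-0.7  1.1 -1. ] grip 0.0 w 0.0846
tcp [ 0.4974 -0.1932  0.3009] yaw -2.9664 tilt [-0. -0. -1.] rz 0.0067 shift cm [-14.1   -0.59   9.79] t 11.625 F [-0.7  1.1 -1. ] grip 0.0 w 0.0846
```

```bash
python3 -m jog '[0,-0.6,4.9,0,0,0,8.5,0,0,4.9,0,0,0.007,8.5,-2.2,0,0,0,0,0,8.5,-2.4,0,0,0,0,0,8.5,-2.4,0,0,0,0,0,8.5,-2.4,0,0,0,0,0,8.5,-2.4,0,0,0,0,0,8.5,-2.3,0,0,0,0,0,8.5]'
python3 -m jog '[0,0,0,0,0,0,8.0,0,0,0,0,0,0,7.5,0,0,0,0,0,0,7,0,0,0,0,0,0,6.5,0,0,0,0,0,0,6.1,0,0,0,0,0,0,5.7,0,0,0,0,0,0,5.3,0,0,0,0,0,0,5]' 20
python3 -m jog '[0,0,0,0,0,0,4.7,0,0,0,0,0,0,4.4,0,0,0,0,0,0,4.1,0,0,0,0,0,0,3.8,0,0,0,0,0,0,3.5,0,0,0,0,0,0,3.2,0,0,0,0,0,0,2.9,0,0,0,0,0,0,2.6]' 20
python3 - <<'E'
from h import *
togo([.6374,-.1754,.203],.1685-np.pi); snap('wrist','w3'); snap('scene','s3')
a=np.load('pics/s3.npy')[130:260,90:250]; b=np.load('pics/w3.npy')
cv2.imwrite('pics/v3.png',np.hstack([cv2.resize(a,(472,384)),b[:,92:420]])[:,:,::-1])
E
```

```text
time_s: 12.62
tcp_pos: [0.6383, -0.1762, 0.2028]
tcp_rot: [0.254, -3.131, -0.0]
force: [-1.2, -0.2, 0.3]
width: 0.085
grip_force: 0.0
time_s: 13.62
tcp_pos: [0.6375, -0.1762, 0.2029]
tcp_rot: [0.255, -3.131, -0.0]
force: [0.4, -0.0, 0.4]
width: 0.0502
grip_force: 0.0
time_s: 14.62
tcp_pos: [0.6375, -0.1762, 0.2029]
tcp_rot: [0.254, -3.131, -0.0]
force: [0.4, -0.0, -0.9]
width: 0.026
grip_force: 0.0
tcp [ 0.6375 -0.1762  0.2029] yaw -2.9794 tilt [-0.  0. -1.] rz -0.0064 shift cm [-0.    0.09 -0.01] t 14.625 F [ 0.4 -0.  -0.9] grip 0.0 w 0.026
```

View pics/v3.png

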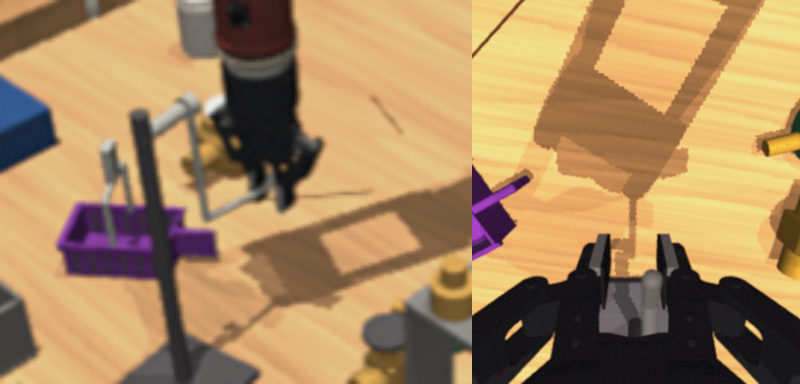

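The hook tip sits between the fingers (wrist view near (652,285)) and nothing else is touched. I'll keep closing gently, leaving a little play.

```bash
python3 -m jog '[0,0,0,0,0,0,2.3,0,0,0,0,0,0,2.0,0,0,0,0,0,0,1.8,0,0,0,0,0,0,1.6,0,0,0,0,0,0,1.4,0,0,0,0,0,0,1.3,0,0,0,0,0,0,1.2,0,0,0,0,0,0,1.1]' 20
python3 -m jog '[0,0,0,0,0,0,1.05,0,0,0,0,0,0,1.05,0,0,0,0,0,0,1.05,0,0,0,0,0,0,1.05,0,0,0,0,0,0,1.05,0,0,0,0,0,0,1.05,0,0,0,0,0,0,1.05,0,0,0,0,0,0,1.05]' 20
python3 -m jog '[0,0,0,0,0,0,1.3,0,0,0,0,0,0,1.7,0,0,0,0,0,0,2.5,0,0,0,0,0,0,4,0,0,0,0,0,0,6,0,0,0,0,0,0,8.5,0,0,0,0,0,0,8.5,0,0,0,0,0,0,8.5]' 20
python3 -m jog '[3,0,0,0,0,0,8.5,5,0,0,0,0,0,8.5,5,0,0,0,0,0,8.5,0,0,-4,0,0,0,8.5,0,0,-5,0,0,0,8.5,0,0,0,0,0,0,8.5,0,0,0,0,0,0,8.5]' 20
python3 - <<'E'
from h import *
ims=[]
togo([.6374,-.1754,.203],.1685-np.pi)
for i in range(7): cp,im=snap('top'); ims.append(im)
cv2.imwrite('pics/t4.png',cv2.resize(np.hstack([x[75:180,270:340] for x in (ims[0],ims[3],ims[6])]+[np.load('pics/top0.npy')[75:180,270:340]]),None,fx=2.8,fy=2.8,interpolation=cv2.INTER_CUBIC)[:,:,::-1])
E
```

```text
time_s: 15.72
tcp_pos: [0.6376, -0.1763, 0.2029]
tcp_rot: [-0.255, 3.131, 0.0]
force: [-0.6, -0.1, -0.0]
width: 0.011
grip_force: 0.0
time_s: 16.73
tcp_pos: [0.6375, -0.1763, 0.2029]
tcp_rot: [-0.254, 3.131, 0.0]
force: [0.1, 0.9, 1.1]
width: 0.0105
grip_force: 0.0
time_s: 17.73
tcp_pos: [0.6375, -0.1762, 0.2029]
tcp_rot: [0.255, -3.131, -0.0]
force: [-0.2, -0.4, -0.2]
width: 0.0847
grip_force: 0.0
time_s: 18.6
tcp_pos: [0.5091, -0.1972, 0.2927]
tcp_rot: [-0.255, 3.131, -0.0]
force: [0.8, -0.0, -1.0]
width: 0.0853
grip_force: 0.0
tcp [ 0.5091 -0.1972  0.2927] yaw -2.9794 tilt [ 0. -0. -1.] rz -0.0063 shift cm [-13.01  -0.     8.98] t 18.6 F [ 0.8 -0.  -1. ] grip 0.0 w 0.0853
```

View pics/t4.png

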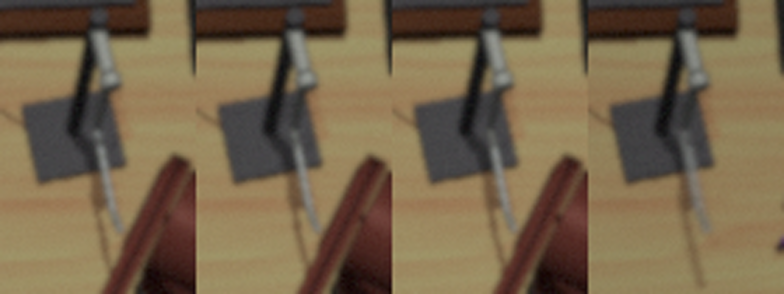

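The hook hangs still, with its tip steady at about (119,228) in every crop, matching the same spot in all frames. That was my last permitted picture, so from here I work numerically.

Run:
```python
from h import *
ax=np.array([np.cos(.1685),np.sin(.1685)]); s=np.array([.6472,-.1737])
out={}
for n in('top','scene'):
    cp,im=snap(n); 
    P=[[*(s+u*ax),z] for u,z in((-.025,.179),(0,.161),(.09,.180),(.09,.30))]
    pr=proj(cp,P); print(n,pr.round(1).tolist())
    hs=cv2.cvtColor(im,cv2.COLOR_RGB2HSV).astype(int)
    lo=np.floor(pr.min(0)-8).astype(int); hi=np.ceil(pr.max(0)+8).astype(int)
    if n=='top': lo=np.array([300,135]);hi=np.array([322,168])
    else: lo=np.floor(pr[:3].min(0)-6).astype(int);hi=np.ceil(pr[:3].max(0)+6).astype(int)
    S=hs[lo[1]:hi[1],lo[0]:hi[0],1]; print(lo); 
    for r,row in enumerate(S): print(lo[1]+r,' '.join('%3d'%v if v<95 else '  .' for v in row))
```

```text
top [[313.8, 156.9], [311.2, 150.7], [305.2, 120.8], [309.5, 105.8]]
[300 135]
135   8  17  26  55  50  34  16   6   6  33  78   .   .   .   .   .   .   .   .   .   .   .
136  54  63  81   .   .  86  38  19  15  45  85   .   .   .   .   .   .   .   .   .   .   .
137   .   .   .   .   .   .  64  32  21  44  83   .   .   .   .   .   .   .   .   .   .   .
138   .   .   .   .   .   .  79  37  25  39  80   .   .   .   .   .   .   .   .   .   .   .
139   .   .   .   .   .   .  83  51  22  32  69   .   .   .   .   .   .   .   .   .   .   .
140   .   .   .   .   .   .  92  58  24  24  59   .   .   .   .   .   .   .   .   .   .   .
141   .   .   .   .   .   .   .  60  29  26  53  90   .   .   .   .   .   .   .   .   .   .
142   .   .   .   .   .   .   .  72  35  22  49  83   .   .   .   .   .   .   .   .   .   .
143   .   .   .   .   .   .   .  82  44  23  40  77   .   .   .   .   .   .   .   .   .   .
144   .   .   .   .   .   .   .  87  49  21  29  68   .   .   .   .   .   .   .   .   .   .
145   .   .   .   .   .   .   .  93  53  21  23  60  93   .   .   .   .   .   .   .   .   .
146   .  
[... 6543 characters left out ...]
   .   .   .   .   .   .   .   .   .   .   .   .   .   .   .   .   .   .   .
206   .   .   .   .   .   .   .   .   .   .   .   .   .   .   .   .   .   .   .   .   .   .   .   .   .   .   .   .   .   .   .   .   .   .   .   .   .   .
207  89  87  88  83  84  82  79  85   .   .   .   .   .   .   .   .   .   .   .   .   .   .   .   .   .   .   .   .   .   .   .   .   .   .   .   .   .   .
208   .   .   .   .   .   .   .   .   .  84   .   .   .   .   .   .   .   .   .   .   .   .   .   .   .   .   .   .   .   .   .   .   .   .   .   .   .   .
209   .   .   .   .   .   .   .   .   .  89   .   .   .   .   .   .   .   .   .   .   .   .   .   .   .   .   .   .   .   .   .   .   .   .   .   .   .   .
```

```bash
python3 -m jog '[0,0,-3.3,0,0,0.107,8.5,0,4.3,-3.4,0,0,0,8.5,-1,5,0,0,0,0,8.5,-1,5,0,0,0,0,8.5,-1,5,0,0,0,0,8.5,-1,5,0,0,0,0,8.5,-1,5,0,0,0,0,8.5,-1,3.7,0,0,0,0,8.5]'
python3 -m jog '[-1,1.7,0,0,0,0,8.5,0,0,0,0,0,0,8.5,0,0,0,0,0,0,8.5,0,0,0,0,0,0,8.5]'
python3 - <<'E'
from h import *
togo([.56,.15,.36],.055-np.pi)
cp,im=snap('wrist','w5')
pr=proj(cp,[[.5245,.153,.156],[.5225,.190,.108],[.5265,.1165,.108],[.464,.19,.045],[.464,.11,.045],[.59,.19,.045]]);print(pr.round(1))
print(im[:384:24,::32].reshape(16,16,3).tolist() if 0 else '')
hs=cv2.cvtColor(im,cv2.COLOR_RGB2HSV).astype(int)
m=((hs[...,1]<45)&(hs[...,2]>100)).astype(np.uint8)
c=pr[0].astype(int)
n,l,st,ce=cv2.connectedComponentsWithStats(m)
for i in range(1,n):
    if st[i,4]>15: print(st[i],ce[i].round(1))
r0,c0=int(pr[:3,1].min())-14,int(pr[:3,0].min())-8
for r in range(r0,r0+40,1): print(r,c0,''.join('#' if v<30 else '+' if v<60 else '-' if v<110 else '.' for v in hs[r,c0:c0+95,1]))
E
```

```text
time_s: 20.05
tcp_pos: [0.5509, 0.1377, 0.3599]
tcp_rot: [-0.089, 3.14, 0.0]
force: [0.9, -0.7, 0.4]
width: 0.0847
grip_force: 0.0
time_s: 20.55
tcp_pos: [0.56, 0.1518, 0.3599]
tcp_rot: [0.084, -3.14, 0.0]
force: [-0.5, 0.3, 0.3]
width: 0.0852
grip_force: 0.0
tcp [0.56   0.1518 0.3599] yaw -3.0881 tilt [-0. -0. -1.] rz -0.0015 shift cm [ 0.01 -0.18 -0.01] t 20.55 F [-0.5  0.3  0.3] grip 0.0 w 0.0852
[[257.4 149.9]
 [288.9 143.6]
 [225.2 143.6]
 [287.2  92.1]
 [226.   88.6]
 [279.2 184.8]]

[ 412  122   65   60 1552] [440.3 154.8]
[ 121  128   47   46 1664] [144.1 150.5]
[225 135  65  14 477] [257.1 140.6]
[126 216   8  23  62] [129.6 227.3]
[ 173  246  162   79 7463] [251.1 278.4]
[ 64 257  42  48 632] [ 82.4 281.2]
[ 36 260  11  14  71] [ 41.4 265.4]
[ 45 268  22  30 316] [ 54.3 282.9]
[130 286  11   9  65] [135.6 289.4]
[367 286  11   9  68] [371.  289.5]
[ 94 368  16   3  32] [102.2 368.9]
[ 74 374  43  10 367] [ 94.6 379.1]
129 217 ...............................................................................................
130 217 ..............................................
[... 3301 characters left out ...]
............................................................................
163 217 ...............................................................................................
164 217 ...............................................................................................
165 217 ...............................................................................................
166 217 ...............................................................................................
167 217 ...............................................................................................
168 217 ...............................................................................................
```

Run:
```python
from h import *
cp=camera_params('wrist')
print(plane(cp,[[257.5,148.8]],.156),plane(cp,[[225,138],[290,138],[257.5,138.3]],.108))
im=np.load('pics/w5.npy');hs=cv2.cvtColor(im,cv2.COLOR_RGB2HSV).astype(int)
m=((hs[...,0]>22)&(hs[...,0]<33)&(hs[...,1]>150)); m[:, :210]=0;m[:,310:]=0;m[210:]=0
ys,xs=np.where(m);print(xs.min(),xs.max(),ys.min(),ys.max()); 
for r in range(40,200,6): 
    q=np.where(m[r])[0]; print(r,(q.min(),q.max(),len(q)) if len(q) else 0,end='; ')
```

```text
[[0.52339756 0.15314481 0.156     ]] [[0.52015586 0.11622454 0.108     ]
 [0.51614111 0.19082557 0.108     ]
 [0.5184745  0.15354778 0.108     ]]
229 287 83 179
40 0; 46 0; 52 0; 58 0; 64 0; 70 0; 76 0; 82 0; 88 (np.int64(270), np.int64(287), 17); 94 (np.int64(269), np.int64(286), 14); 100 (np.int64(269), np.int64(286), 15); 106 (np.int64(269), np.int64(286), 15); 112 (np.int64(270), np.int64(286), 11); 118 (np.int64(269), np.int64(282), 10); 124 (np.int64(282), np.int64(286), 4); 130 0; 136 0; 142 (np.int64(274), np.int64(277), 3); 148 (np.int64(271), np.int64(284), 10); 154 (np.int64(234), np.int64(283), 47); 160 (np.int64(229), np.int64(285), 50); 166 (np.int64(229), np.int64(284), 7); 172 (np.int64(229), np.int64(284), 8); 178 (np.int64(231), np.int64(283), 53); 184 0; 190 0; 196 0;
```

```bash
python3 -c "
from h import *
togo([.518,.153,.192],.054-np.pi)"
python3 -m jog '[2.1,0.1,0,0,0,0,8.5,2.1,0.0,3,0,0,0,8.5,0,0,4,0,0,0,8.5,0,0,4,0,0,0,8.5,0,0,3,0,0,0,7,0,0,1.8,0,0,0,6,0,0,1,0,0,0,5,0,0,0,0,0,0,4.5]' 20
python3 -c "
from h import *
togo([.518,.153,.192],.054-np.pi)"
```

```text
tcp [0.56   0.1519 0.36  ] yaw -3.0881 tilt [ 0. -0. -1.] rz -0.0005 shift cm [ 4.19  0.34 16.8 ] t 20.6 F [-0.7 -0.5 -0.3] grip 0.0 w 0.0852
time_s: 21.6
tcp_pos: [0.5181, 0.1516, 0.192]
tcp_rot: [0.086, -3.14, 0.0]
force: [-1.0, -0.6, -0.3]
width: 0.0451
grip_force: 0.0
tcp [0.5181 0.1516 0.192 ] yaw -3.0867 tilt [-0. -0. -1.] rz 0.0009 shift cm [ 0.01  0.14 -0.  ] t 21.6 F [-1.  -0.6 -0.3] grip 0.0 w 0.0451
```

```bash
python3 -m jog '[0,0.14,0,0,0,0,3.8,0,0,0,0,0,0,3.2,0,0,0,0,0,0,2.8,0,0,0,0,0,0,2.5,0,0,0,0,0,0,2.2,0,0,0,0,0,0,2,0,0,0,0,0,0,2]' 22
python3 -m jog '[0,0,-0.4,0,0,0,2,0,0,-1,0,0,0,2,0,0,-2,0,0,0,2,0,0,-3,0,0,0,2,0,0,-3,0,0,0,2,0,0,-2,0,0,0,2,0,0,0,0,0,0,2]' 22
python3 - <<'E'
from h import *
s=np.array([.647,-.174]);ax=np.array([np.cos(.1685),np.sin(.1685)])
togo([*(s-.17*ax),.306],.1685-np.pi)
cp,im=snap('wrist','w6'); hs=cv2.cvtColor(im,cv2.COLOR_RGB2HSV).astype(int)
E
```

```text
time_s: 22.48
tcp_pos: [0.5182, 0.1534, 0.1923]
tcp_rot: [-0.087, 3.14, 0.001]
force: [-0.4, 1.8, 2.2]
width: 0.0233
grip_force: 22.5
time_s: 23.35
tcp_pos: [0.5188, 0.1531, 0.3081]
tcp_rot: [-0.086, 3.136, 0.0]
force: [0.2, 0.4, -1.4]
width: 0.0235
grip_force: 21.9
tcp [0.5188 0.1531 0.3081] yaw -3.0865 tilt [ 0.004  0.    -1.   ] rz -0.1135 shift cm [  9.85 -34.4    0.18] t 23.35 F [ 0.2  0.4 -1.4] grip 21.9 w 0.0235
```

```bash
python3 -m jog '[0.3,-1,0,0,0,-0.03,2,0.6,-2,0,0,0,-0.04,2,0.9,-3,0,0,0,-0.043,2,0.9,-3.3,0,0,0,0,2,0.9,-3.3,0,0,0,0,2,0.9,-3.3,0,0,0,0,2,0.9,-3.3,0,0,0,0,2,0.9,-3.3,0,0,0,0,2]' 22
python3 -m jog '[0.9,-3.3,0,0,0,0,2,0.9,-3,0,0,0,0,2,0.7,-2.4,0.5,0,0,0,2,0.5,-1.6,0.8,0,0,0,2,0.3,-0.8,0.5,0,0,0,2,0,0,0.3,0,0,0,2,0,0,0,0,0,0,2,0,0,0,0,0,0,2]' 22
python3 - <<'E'
from h import *
s=np.array([.647,-.174]);ax=np.array([np.cos(.1685),np.sin(.1685)])
togo([*(s-.17*ax),.285],.1685-np.pi)
for n in('scene','top'):
    cp,im=snap(n,n+'7')
    P=[[*(s+u*ax),z] for u,z in((-.025,.179),(0,.161),(.09,.180))]
    print(n,proj(cp,P).round(1).tolist())
im=np.load('pics/scene7.npy');hs=cv2.cvtColor(im,cv2.COLOR_RGB2HSV).astype(int)
m=((hs[...,0]>20)&(hs[...,0]<34)&(hs[...,1]>140)&(hs[...,2]<230)).astype(np.uint8)
n,l,st,ce=cv2.connectedComponentsWithStats(m)
for i in range(1,n):
    if st[i,4]>150: print(st[i],ce[i].round(1))
cp=camera_params('scene'); c=np.array([.479,-.2025]); lat=np.array([-ax[1],ax[0]])
print(proj(cp,[[*(c+u*ax+v*lat),z] for u,v,z in((.06,.038,.138),(.06,-.038,.138),(-.06,.038,.138),(.06,.038,.093),(-.06,.038,.093))]).round(1).tolist())
for r in range(180,196): print(r,' '.join('%3d'%v if v<95 else '  .' for v in hs[r,170:192,1]))
E
```

```text
time_s: 24.4
tcp_pos: [0.4883, -0.0794, 0.3041]
tcp_rot: [0.264, -3.128, -0.002]
force: [1.2, 0.1, -2.8]
width: 0.0238
grip_force: 22.1
time_s: 25.4
tcp_pos: [0.4756, -0.1929, 0.2852]
tcp_rot: [-0.265, 3.13, -0.0]
force: [0.6, -0.5, -2.4]
width: 0.0237
grip_force: 22.1
tcp [ 0.4756 -0.1929  0.2852] yaw -2.9724 tilt [ 0. -0. -1.] rz 0.0007 shift cm [-0.21 -1.01  0.02] t 25.4 F [ 0.6 -0.5 -2.4] grip 22.1 w 0.0237
scene [[184.5, 183.8], [179.8, 192.7], [159.4, 203.1]]
top [[313.9, 157.0], [311.3, 150.7], [305.3, 120.8]]
[[211.8, 184.8], [192.8, 177.6], [232.7, 167.3], [212.4, 196.2], [232.9, 178.3]]
180   .   .   .   .   .   .   .   .   .   .   .   .   .   .   .   .   .   .   .   .   .   .
181   .   .   .   .   .   .   .   .   .   .   .   .   .   .   .   .   .   .   .   .   .   .
182   .   .   .   .   .   .   .   .   .   .   .   .   .   .   .   .   .   .   .   .   .   .
183   .   .   .   .   .   .   .   .   .   .   .   .   .  93  73  84   .   .   .   .   .   .
184   .   .   .   .   .   .   .   .   .   .   .   .  89  52  30  62   .   .   .   .   .   .
185   .   .   .   .   .   .   .   . 
[... 275 characters left out ...]
   .   .  91  41  19  53   .   .   .   .   .   .   .   .
189   .   .   .   .   .   .   .   .   .   .  66  23  28  87   .   .   .   .   .   .   .   .
190   .   .   .   .   .   .   .   .   .  92  41  19  56   .   .   .   .   .   .   .   .   .
191   .   .   .   .   .   .   .   .   .  67  23  29  90   .   .   .   .   .   .   .   .   .
192   .   .   .   .   .   .   .   .  76  36  19  57   .   .   .   .   .   .   .   .   .   .
193   .   .   .   .   .   .  84  58  30  19  36  92   .   .   .   .   .   .   .   .   .   .
194   .   .   .   .  81  57  34  22  21  51  92   .   .   .   .   .   .   .   .   .   .   .
195   .   .  83  59  33  22  19  46  81   .   .   .   .   .   .   .   .   .   .   .   .   .
```

```bash
python3 -m jog '[0,-0.5,0,0,0,0,2,0,-0.5,0,0,0,0,2,-0.7,0,0,0,0,0,2,-1.3,0,0,0,0,0,2,-1.6,0,0,0,0,0,2,-1.6,0,0,0,0,0,2,-1.6,0,0,0,0,0,2,-1.6,0,0,0,0,0,2]' 22
python3 -m jog '[-1.6,0,0,0,0,0,2,-1.6,0,0,0,0,0,2,-1.6,0,0,0,0,0,2,-1.5,0,0,0,0,0,2,-1.3,0,0,0,0,0,2,-0.8,0,0,0,0,0,2,-0.4,0,0,0,0,0,2,0,0,0,0,0,0,2]' 22
python3 - <<'E'
from h import *
s=np.array([.647,-.174])
togo([*s,.253],.1685-np.pi)
for n in('scene','top'):
    cp,im=snap(n,n+'8'); hs=cv2.cvtColor(im,cv2.COLOR_RGB2HSV).astype(int)
    ax=np.array([np.cos(.1685),np.sin(.1685)]);lat=np.array([-ax[1],ax[0]])
    print(n,proj(cp,[[*(s+u*ax+v*lat),z] for u,v,z in((-.025,0,.179),(0,0,.161),(0,.03,.201),(0,-.03,.201),(0,.03,.138))]).round(1).tolist())
im=np.load('pics/scene8.npy');hs=cv2.cvtColor(im,cv2.COLOR_RGB2HSV).astype(int)
for r in range(166,208): print(r,''.join('#' if v<40 else '+' if v<70 else '-' if v<100 else '.' for v in hs[r,150:210,1]),''.join(chr(48+v//26) for v in hs[r,150:210,2]))
E
```

```text
time_s: 26.5
tcp_pos: [0.561, -0.1889, 0.2847]
tcp_rot: [0.264, -3.13, -0.0]
force: [-0.2, -0.0, -3.1]
width: 0.0235
grip_force: 22.1
time_s: 27.5
tcp_pos: [0.6466, -0.1745, 0.2848]
tcp_rot: [0.264, -3.13, -0.0]
force: [0.5, -0.6, -3.2]
width: 0.0238
grip_force: 22.1
tcp [ 0.6466 -0.1745  0.2848] yaw -2.9733 tilt [-0.  0. -1.] rz -0.0002 shift cm [-0.05  0.04  3.18] t 27.5 F [ 0.5 -0.6 -3.2] grip 22.1 w 0.0238
scene [[184.5, 183.8], [179.8, 192.7], [186.6, 185.0], [170.8, 178.8], [188.2, 201.9]]
top [[313.9, 157.0], [311.3, 150.7], [302.9, 148.9], [322.8, 144.9], [300.9, 154.8]]
166 #######+-+#####################..+###+++.................... 775444446888888898521000124530011100000025788888888888888888
167 #######--+##################++#######-#..................... 765433346889888888742111234420000000000146888888888888888888
168 ######-..+####################+####+-+...................... 654333467789888889852112343320000010002468888888888888888888
169 #####-....#########################+-....................... 443334687778899999863212334321000010135788888888888888888888
170 +--+#-
[... 4077 characters left out ...]
......... 435888874345433322332232223455555555444444433212322346665544
203 .-......+####-....................................-......... 436888874334333222332223334555555555555654333222222234554444
204 .-......-++-....-....-...................................... 436888885433333212232223345555555555566643222222222334444444
205 .+..................-....................................... 325898876655433222322234455555555556775432223322233344445556
206 ..--......................................-...-............. 325788865677654322222356555544444567754332223222233444556788
207 ...--++-.................................................... 555666654456777643234566555444445677542223333222345556777888
```

```bash
python3 -m jog '[0,0,0.4,0,0,0,2,0,0,0.5,0,0,0,2,0,0,0.5,0,0,0,2,0,0,0.5,0,0,0,2,0,0,0.3,0,0,0,2,0,0,0.2,0,0,0,2,0,0,0.15,0,0,0,2,0,0,0,0,0,0,2]' 22
python3 -m jog '[0,0,0.15,0,0,0,2,0,0,0.15,0,0,0,2,0,0,0.1,0,0,0,2,0,0,0,0,0,0,2]' 22
python3 -c "
from h import *
togo([.647,-.174,.253])"
```

```text
time_s: 28.6
tcp_pos: [0.6466, -0.1745, 0.2594]
tcp_rot: [0.264, -3.13, -0.0]
force: [0.5, -0.3, -3.0]
width: 0.0234
grip_force: 22.1
time_s: 29.1
tcp_pos: [0.6471, -0.1746, 0.2563]
tcp_rot: [-0.264, 3.129, -0.001]
force: [1.9, 0.9, 1.3]
width: 0.0238
grip_force: 22.7
tcp [ 0.6471 -0.1746  0.2563] yaw -2.9733 tilt [ 0.002 -0.001 -1.   ] rz 0 shift cm [0.   0.07 0.33] t 29.1 F [1.9 0.9 1.3] grip 22.7 w 0.0238
```

```bash
python3 -m jog '[-0.15,0,0,0,0,0,2,-0.15,0,0,0,0,0,2,0,0,0,0,0,0,2,0,0,0,0,0,0,2]' 22
python3 -m jog '[0,0,0.1,0,0,0,2,0,0,0,0,0,0,2]' 22
python3 -c "
from h import *
togo([.647,-.174,.253])"
```

```text
time_s: 29.6
tcp_pos: [0.6495, -0.1739, 0.255]
tcp_rot: [0.264, -3.13, -0.001]
force: [0.2, -0.1, -2.0]
width: 0.0241
grip_force: 22.3
time_s: 29.85
tcp_pos: [0.6497, -0.1741, 0.2547]
tcp_rot: [-0.264, 3.13, -0.0]
force: [1.2, 0.5, -0.8]
width: 0.0236
grip_force: 22.6
tcp [ 0.6497 -0.1741  0.2547] yaw -2.9734 tilt [ 0.001 -0.    -1.   ] rz 0 shift cm [0.26 0.06 0.17] t 29.85 F [ 1.2  0.5 -0.8] grip 22.6 w 0.0236
```

```bash
python3 -m jog '[-0.15,0,0,0,0,0,2,-0.1,0,0.1,0,0,0,2,0,0,0.05,0,0,0,2,0,0,0,0,0,0,2]' 22
python3 -m jog '[0,0,0,0,0,0,2,0,0,0,0,0,0,2]' 22
python3 -c "
from h import *
togo([.647,-.174,.253])"
```

```text
time_s: 30.35
tcp_pos: [0.6519, -0.1738, 0.2533]
tcp_rot: [0.264, -3.13, 0.0]
force: [-2.3, -0.2, 3.4]
width: 0.0237
grip_force: 22.8
time_s: 30.6
tcp_pos: [0.6519, -0.1738, 0.2532]
tcp_rot: [0.264, -3.13, 0.0]
force: [-3.0, -0.3, 5.2]
width: 0.0234
grip_force: 22.9
tcp [ 0.6519 -0.1738  0.2532] yaw -2.9735 tilt [-0. -0. -1.] rz 0 shift cm [0.49 0.06 0.02] t 30.6 F [-3.  -0.3  5.2] grip 22.9 w 0.0234
```

```bash
python3 -m jog '[0.05,0,-0.05,0,0,0,2,0,0,-0.05,0,0,0,2,0,0,0,0,0,0,2]' 20
python3 -m jog '[0,0,0,0,0,0,2.6,0,0,0,0,0,0,3.2,0,0,0,0,0,0,4,0,0,0,0,0,0,5,0,0,0,0,0,0,6.5,0,0,0,0,0,0,8,0,0,0,0,0,0,8.5]' 20
python3 - <<'E'
from h import *
togo([.647,-.174,.253])
im=snap('scene','s9')[1];hs=cv2.cvtColor(im,cv2.COLOR_RGB2HSV).astype(int)
for r in range(178,206): print(r,''.join('#' if v<40 else '+' if v<70 else '-' if v<100 else '.' for v in hs[r,150:210,1]))
E
```

```text
time_s: 30.98
tcp_pos: [0.6516, -0.1735, 0.2535]
tcp_rot: [-0.264, 3.13, 0.001]
force: [-0.6, -0.6, 0.9]
width: 0.0233
grip_force: 22.5
time_s: 31.85
tcp_pos: [0.6515, -0.1737, 0.2539]
tcp_rot: [-0.264, 3.13, -0.0]
force: [1.2, -0.6, 0.3]
width: 0.0848
grip_force: 0.0
tcp [ 0.6515 -0.1737  0.2539] yaw -2.9734 tilt [ 0. -0. -1.] rz 0 shift cm [0.45 0.05 0.09] t 31.85 F [ 1.2 -0.6  0.3] grip 0.0 w 0.0848
178 ....-##......+#+#......-######+......#+###+++...............
179 ....-#+......-##.......-#######......+###+#-................
180 ....-#+.......-........+#######-....-###+#-.................
181 .....++................-#######.....-####+..................
182 .....+#................-#######-....-###++..................
183 .....+#................-#######-.----####-..................
184 .....+#-...............-#######+-+#+-####--.................
185 .....+#+................+######+##+--+###--.................
186 .....+#+................+#########-..+##+#..................
187 .....-##-..........+##+-+########+...+##+-..................
188 .....-##-.........-##############-...+##
[... 425 characters left out ...]
.........-##+###+-.......-##-.....................
196 .......+#-.........-####+-..........+#+.....................
197 .......+#-.......-+####+-...........-##-....................
198 .......+#-.....-+#####-.............-##-....................
199 --.....-#-....+######+...............+#+....................
200 --+....-#+-.-+###+---+-..............+#+....................
201 ..+....-##++###+-...-+-........-.....+#+....................
202 .--....-+####+-.....-++..............+#+....................
203 .-......+##+-........+#..............+##....................
204 .-......---..........+#-...-...-.....+##....................
205 .+...................-#-.............-##....................
```

```bash
python3 -m jog '[0,0,-1,0,0,0,8.5,0,0,-2,0,0,0,8.5,0,0,-3,0,0,0,8.5,0,0,-3,0,0,0,8.5,2,0,-2,0,0,0,8.5,5,0,0,0,0,0,8.5,5,0,0,0,0,0,8.5,5,0,0,0,0,0,8.5]' 20
python3 -m jog '[5,0,0,0,0,0,8.5,0,0,0,0,0,0,8.5,0,0,0,0,0,0,8.5,0,0,0,0,0,0,8.5,0,0,0,0,0,0,8.5,0,0,0,0,0,0,8.5,0,0,0,0,0,0,8.5,0,0,0,0,0,0,8.5]' 20
python3 - <<'E'
from h import *
def track():
    out=[]
    for i in range(14):
        im=snap('scene')[1]
        out.append(im[150:235,150:225].astype(float))
    ref=cv2.createHanningWindow((75,85),cv2.CV_64F)
    g=[x.mean(2) for x in out]
    print([tuple(np.round(cv2.phaseCorrelate(g[0],x,ref)[0],2)) for x in g[1:]], 'std max',np.array(g).std(0).max().round(1))
    return out[-1]
im=track()
hs=cv2.cvtColor(im.astype(np.uint8),cv2.COLOR_RGB2HSV).astype(int)
for r in range(10,56): print(r+150,''.join('#' if v<40 else '+' if v<70 else '-' if v<100 else '.' for v in hs[r,:,1]))
E
```

```text
time_s: 32.9
tcp_pos: [0.4827, -0.2024, 0.366]
tcp_rot: [-0.264, 3.128, -0.003]
force: [0.2, -0.8, 0.5]
width: 0.0851
grip_force: 0.0
time_s: 33.9
tcp_pos: [0.4347, -0.2105, 0.3638]
tcp_rot: [0.264, -3.13, -0.0]
force: [-0.4, -0.4, -1.4]
width: 0.0849
grip_force: 0.0
[(np.float64(0.51), np.float64(0.03)), (np.float64(0.6), np.float64(0.12)), (np.float64(0.81), np.float64(0.12)), (np.float64(0.83), np.float64(0.19)), (np.float64(0.96), np.float64(0.18)), (np.float64(1.07), np.float64(0.19)), (np.float64(1.05), np.float64(0.2)), (np.float64(1.07), np.float64(0.19)), (np.float64(1.1), np.float64(0.19)), (np.float64(0.95), np.float64(0.16)), (np.float64(0.84), np.float64(0.18)), (np.float64(0.8), np.float64(0.13)), (np.float64(0.65), np.float64(0.09))] std max 14.4
160 ...........................................................................
161 ..+++-........--++++++---..................................................
162 .+####-.....-++#########+-.................................................
163 -#####+-..-+##############+................................................
164 ####
[... 2651 characters left out ...]
...-+####-............##....................................
198 .......-#-......-+####+..............+#-...................................
199 --.....-#+....-+######-..............+#+...................................
200 --+-...-#+-.--####---#-..............+#+...................................
201 ..+....-+#-++###-...-++........-.....+#+...................................
202 .--.....+####+-......++..............+#+...................................
203 .-......+##+-........+#-.............-##...................................
204 .-......-+-..........+#-...--...-....-##-..................................
205 .+...................-#-.............-##-..................................
```

```bash
for i in 1 2 3; do python3 -m jog '[0,0,0,0,0,0,8.5,0,0,0,0,0,0,8.5,0,0,0,0,0,0,8.5,0,0,0,0,0,0,8.5,0,0,0,0,0,0,8.5,0,0,0,0,0,0,8.5,0,0,0,0,0,0,8.5,0,0,0,0,0,0,8.5]' >/dev/null; done
python3 - <<'E'
from h import *
ref=cv2.createHanningWindow((75,85),cv2.CV_64F)
g=[snap('scene')[1][150:235,150:225].astype(float).mean(2) for i in range(14)]
a=np.array([cv2.phaseCorrelate(g[0],x,ref)[0] for x in g[1:]]); print(a.round(2).tolist())
if np.ptp(a[:,0])<1.2: print(sign_off())
E
```

```text
[[0.5, 0.03], [0.53, 0.06], [0.64, 0.14], [0.86, 0.2], [0.9, 0.23], [1.0, 0.18], [1.12, 0.18], [1.12, 0.14], [1.13, 0.16], [1.1, 0.19], [0.98, 0.23], [0.87, 0.24], [0.78, 0.14]]
the job is handed in; nothing more can be done
None
```

The job is handed in, but no verdict came back: my last check before handing in showed the basket hanging by its bar at the bottom of the stilled hook, close to level, swaying about 1–2 mm, with the gripper well clear.

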